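Sort the noodle rollers on their notched gauge rests

ROBOT

A 6-joint arm with a two-finger parallel gripper is mounted at the origin on the work surface. World frame = base frame: x ahead of the robot, y to its left, z up, the work surface at z = 0. Lengths are in mm, angles in rad, forces in N, time in s.
With the tool pointing down it reaches from about 325 to 775 mm from the base axis. Payload 9.3 kg.
Tool frame: the origin (TCP) lies at the very end of the fingers, on their centre line; the grasp point (between the pads) lies 19 mm behind it; z points along the fingers, y is the line along which they close (so a half turn about z gives the same grasp; the last joint's range is limited). The gripper opens to 85 mm and grips with 20 to 120 N. Pads are 22 mm wide; open, the fingers measure 114 mm over their backs; the gripper's body (76 mm by 85 mm) begins 54 mm behind the grasp point. The pads swing forward as they close: fully open they stand 13 mm farther back than shut.
Start: joints at [1.165, 0.259, 0.021, 1.334, 0, 1.418], TCP at [137.565, 532.515, 231.279] pointing down, gripper open.
Joint ranges: [-3.04, 3.04], [-0.91, 1.82], [-1.04, 1.36], [-1.92, 1.95], [-1.52, 1.45], [-3.14, 3.14]. Speed limits (rad/s): [2.22, 2.22, 2.79, 3.14, 3.14, 3.14].

INTERFACE

Orientations are given as a unit quaternion [x, y, z, w].
In Python, from workcell import read_state, cams, order gives the robot as it stands. The module is installed in compiled form; this text tells all that it offers.
- The arm moves only by the tool jog_arm, never from a script. Its argument "moves" is a list of rows, each a list of 7 numbers: the shift along the world's x, y, z in m, then the turn, a rotation vector about the world's x, y, z in rad, then the closure, from 0 (fully open) to 1 (shut). In form: [[dx, dy, dz, rx, ry, rz, jaw], ...]. A call has 1 to 12 rows; each row shifts and turns the commanded pose from where the row before left it; what a row does not reach is not made up. A row lasts 1/8 s, in which the tool goes at most 62.5 mm and 10.7 degrees, less where a joint would pass 70% of its speed; a pose out of reach is approached as far as the arm can. A call is refused whole if a number of a shift passes 0.0625 or a number of a turn 0.188, either way. A call with a gripper value outside its range is refused whole. The fingers move at their own pace and stop on an object; the grip force is fixed at half the most. Time passes only in rows, so rows that do not move let the fingers close. It gives the time, the measured TCP pose, the force, the opening and the grip force at its end, in the units of the state.
- read_state(): the state, without advancing time (a new reading comes with each control period).
- cams.snapshot(name): name is "scene" or "top" or "wrist"; returns a dict with "frame" (420x560x3 uint8, red, green, blue), "fx", "fy", "cx", "cy" (pixels), "extrinsics" (4x4, takes a point from world to camera coordinates). Camera axes: x right, y up, looking along -z (the intrinsics and any distortion apply to the point x, -y, -z); pixel columns grow to the right and rows downward; lengths in mm; the calibration is good to about 2 mm. A picture is of the moment at which its call begins. There is no depth.
- order.job_done(): hands the job in; it is judged then, once.
The state is a dict: "t": time; "qpos": joint angles; "qvel": joint speeds; "effort": joint torques, N m; "ee_pos": TCP position; "tcp_rot": TCP orientation; "wrist_force": force on the tool from outside, world axes, zero at the start; "moment": the same for the moment, N m; "opening": finger opening in mm; "grasp_force": force on a finger pad.
Only numpy, scipy, OpenCV 4.12 (cv2) and the standard library are available. Lean on these libraries where they do the work, as an engineer would, in place of code of your own. Each camera call takes 0.05 s, during which the arm holds its last target. There are 200 camera calls.

TASK

Two noodle-cutting rollers lie on the pantry shelf, one with closely spaced blades and one with widely spaced blades, beside two notched steel gauge rests. Put each roller away on the rest whose notches match its blade spacing, centred along it and fully home, with the blades down in the notches and the core resting on the teeth, and let go. Set the rollers down rather than dropping them, and do not disturb the other things on the shelf.

Things in the scene. Friction and masses are not known exactly. Their poses are not given: they have to be found in the camera images.
- roller_fine: Loose noodle-cutting roller, 242 mm long, 360 g: 19 steel discs (35 to 36 mm diameter, 2.6 mm thick, bevelled to 1 mm) 8 mm apart, one at its middle, on a black core 22 mm thick; beech handle at each end. The closely spaced blades. Origin at its middle on its axis, x along it; both ends alike. Axis 18 mm high on the shelf; may roll if nudged. Grip from above across the discs at the middle.
- roller_wide: Loose noodle-cutting roller, 242 mm long, 360 g: 11 steel discs (35 to 36 mm diameter, 2.6 mm thick, bevelled to 1 mm) 13 mm apart, one at its middle, on a black core 22 mm thick; beech handle at each end. The widely spaced blades. Origin at its middle on its axis, x along it; both ends alike. Axis 18 mm high on the shelf; may roll if nudged. Grip from above across the discs at the middle.
- rest_fine: Fixed gauge rest with the closely spaced (8 mm) notches: pine base 170 x 80 x 12 mm, two upright steel combs 4 mm thick along x, inner faces 16 mm apart. Pointed teeth 2.8 mm thick, tips 42 mm above the shelf, notches 12 mm deep, teeth at x = 36, 44, 52, 60, 68 mm either side of the middle. Combs cut down to 20 mm height for |x| below 29 mm, room for fingers. Origin under the base's middle, z up.
- rest_wide: Fixed gauge rest with the widely spaced (13 mm) notches: pine base 170 x 80 x 12 mm, two upright steel combs 4 mm thick along x, inner faces 16 mm apart. Pointed teeth 5.6 mm thick, tips 42 mm above the shelf, notches 12 mm deep, teeth at x = 32.5, 45.5, 58.5 mm either side of the middle. Combs cut down to 20 mm height for |x| below 29 mm, room for fingers. Origin under the base's middle, z up.
- seat_fine (a point): Point above the middle of rest_fine, 49.6 mm above the shelf, where the middle of its own roller lies when home (axis along the rest's x, core on the teeth, a disc over the middle). A roller of the other spacing, or one with discs standing on the teeth, stays 5 to 8 mm higher. Shifted along by one whole notch still counts.
- seat_wide (a point): Point above the middle of rest_wide, 49.6 mm above the shelf, where the middle of its own roller lies when home (axis along the rest's x, core on the teeth, a disc over the middle). A roller of the other spacing, or one with discs standing on the teeth, stays 5 to 8 mm higher. Shifted along by one whole notch still counts.
- jar: Bystander: closed glass jar with a red lid, about 84 mm across and 135 mm tall, loose. Origin under its middle.
- mate_cup: Bystander: blue ceramic mate cup, 80 mm across, 82 mm tall, loose. Origin under its middle.
- straw: Bystander: stainless steel mate straw lying on the shelf, about 205 mm long, 13 mm high at its filter, loose. Origin near its middle at shelf height, x along it.
- scoop: Bystander: blue plastic scoop, 150 mm long, 50 mm wide, 34 mm high, loose. Origin at shelf height near its middle, x along it.
- tea_caddy: Bystander: round green tea caddy with a brass lid, 79 mm across, 120 mm tall, loose. Origin under its middle.
Not all that is in view belongs to the job. Leave any red look-alike of the roller_wide alone.

How it is judged:
By the outcome, as a careful person would: the job done as asked, in the order asked, and still so for the second after the job is handed in, with the robot touching nothing.
It also fails if it takes over 58 s, if anything falls off the work surface, if the arm or the gripper's body presses on something with over 40 N, if the wrist force passes 120 N, or if a joint passes its speed limit or range.

## Working session

There is one attempt and no reset: what is moved stays moved. The work goes in short steps, Python scripts to look and compute and a tool call to move; the robot and the scene stay as the last step left them, time stands still between calls to the robot, and variables do not carry over. Pictures are saved under pics/ and viewed, at most 10 in all, crops included, and the job is handed in when it is done.

Besides the shell and the picture viewer there is one more tool, called in YAML: its name, and indented under it one key for each argument. jog_arm: Moves the arm, as the interface text tells. Its arguments: {"type":"object","properties":{"moves":{"type":"array","items":{"type":"array","items":{"type":"number"}}}},"required":["moves"]}

```bash
mkdir -p pics; cat > h.py <<'E'
import numpy as np, cv2
from workcell import read_state, cams, order
def snap(n,f=None):
    s=cams.snapshot(n)
    if f: cv2.imwrite('pics/'+f,cv2.cvtColor(s['frame'],cv2.COLOR_RGB2BGR))
    return s
def ray(s,u,v,z):
    E=np.array(s['extrinsics']);R=E[:3,:3];c=-R.T@E[:3,3]
    d=R.T@np.array([(u-s['cx'])/s['fx'],-(v-s['cy'])/s['fy'],-1])
    return (c+d*(z-c[2])/d[2]).round(1)
def proj(s,p):
    E=np.array(s['extrinsics']);q=E[:3,:3]@np.array(p)+E[:3,3]
    return (s['cx']+s['fx']*q[0]/-q[2], s['cy']+s['fy']*q[1]/q[2])
E
python3 - <<'E'
from h import *
import pickle
s=snap('top','top1.png');pickle.dump(s,open('top.pkl','wb'))
a=snap('scene','scene1.png')
print({k:v for k,v in s.items() if k!='frame'}, s.keys(), read_state())
E
```

```text
{'fx': 445.76561415846055, 'fy': 445.76561415846055, 'cx': 272.8673990495401, 'cy': 215.7708736650735, 'extrinsics': array([[-1.68204094e-03, -9.99872978e-01,  1.58492519e-02,
         1.77470410e+01],
       [ 9.82331782e-01,  1.31392294e-03,  1.87143112e-01,
        -5.66446933e+02],
       [-1.87140165e-01,  1.58840062e-02,  9.82204794e-01,
        -1.24832916e+03],
       [ 0.00000000e+00,  0.00000000e+00,  0.00000000e+00,
         1.00000000e+00]])} dict_keys(['frame', 'fx', 'fy', 'cx', 'cy', 'extrinsics']) {'t': 0.1, 'qpos': array([1.16539961e+00, 2.59135265e-01, 2.08727341e-02, 1.33369907e+00,
       1.77220258e-05, 1.41816521e+00]), 'qvel': array([-7.80229568e-04, -2.35125637e-03,  2.75408431e-03, -5.85383613e-04,
        3.36964675e-05,  7.70877736e-05]), 'effort': array([ 5.70239077e-03, -5.56694233e+01,  3.45070803e+01,  1.16866536e-02,
       -1.27512594e-04, -6.72093805e-06]), 'ee_pos': array([137.46798184, 532.30156501, 230.74077127]), 'tcp_rot': array([ 1.26046609e-01,  9.92024149e-01, -5.57663986e-04, -1.68980961e-04]), 'wrist_force': array([ 0.25475605, -0.00858025, -0.13508445]), 'moment': array([0.0118818 , 0.02053153, 0.03751296]), 'grasp_force': 0.0, 'opening': 85.57450332969161}
```

View pics/top1.png

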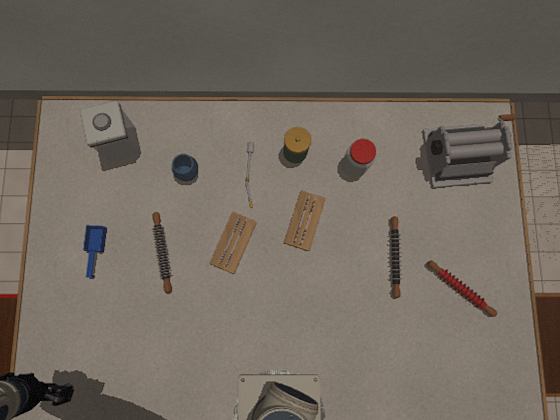

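View pics/scene1.png

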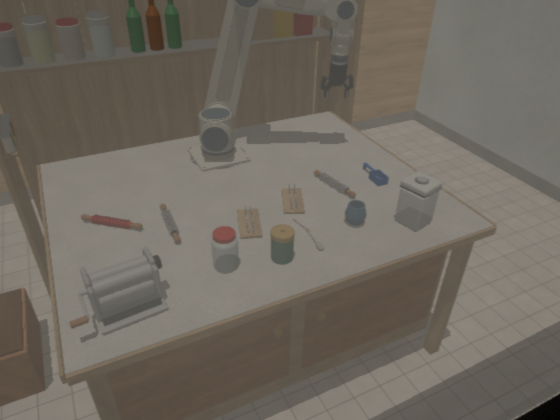

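The top picture shows loose rollers at about (162,252) and (395,257), rests at (233,242) and (304,221), and the red decoy at (460,288). Next I'll enlarge these to tell the spacings apart.

```bash
python3 - <<'E'
from h import *
import pickle
s=pickle.load(open('top.pkl','rb'));f=s['frame'][:,:,::-1]
c=[(162,252),(233,242),(304,221),(395,257)]
m=np.hstack([cv2.resize(f[y-45:y+45,x-28:x+28][:, :],(200*1,321),interpolation=cv2.INTER_CUBIC) for x,y in c])
m=np.hstack([cv2.resize(f[y-48:y+48,x-32:x+32],(200,300),interpolation=cv2.INTER_CUBIC) for x,y in c])
m=np.hstack([m]);m=cv2.convertScaleAbs(m,alpha=1.6)
cv2.imwrite('pics/m1.png',m)
for n,(a,b,z) in dict(L=((156,214),(168,291),18),R=((394.5,218),(396.5,296),18)).items():
    p,q=ray(s,*a,z),ray(s,*b,z);print(n,p,q,(p+q)/2,np.linalg.norm(p-q),np.degrees(np.arctan2(*(p-q)[1::-1])))
# pine rests by colour
h=cv2.cvtColor(f,cv2.COLOR_BGR2HSV)
k=((h[...,1]>70)&(h[...,0]>8)&(h[...,0]<25)).astype(np.uint8);k=cv2.morphologyEx(k,cv2.MORPH_CLOSE,np.ones((7,7)))
for (x,y) in c[1:3]:
    w=np.zeros_like(k);w[y-45:y+45,x-32:x+32]=k[y-45:y+45,x-32:x+32]
    C=max(cv2.findContours(w,0,1)[0],key=cv2.contourArea)
    P=np.array([ray(s,u,v,12)[:2] for u,v in C[:,0]],np.float32);print(cv2.minAreaRect(P))
E
```

```text
L [578.1 366.6  18. ] [350.9 321.2  18. ] [464.5 343.9  18. ] 231.69160537231386 11.300232833091538
R [ 566.8 -349.2   18. ] [ 335.7 -342.8   18. ] [ 451.25 -346.     18.  ] 231.18860266025223 -1.5863231866924608
((494.36663818359375, 136.241455078125), (80.46686553955078, 170.53457641601562), 67.20866394042969)
((561.12548828125, -78.20475769042969), (79.63704681396484, 171.71173095703125), 72.02376556396484)
```

View pics/m1.png

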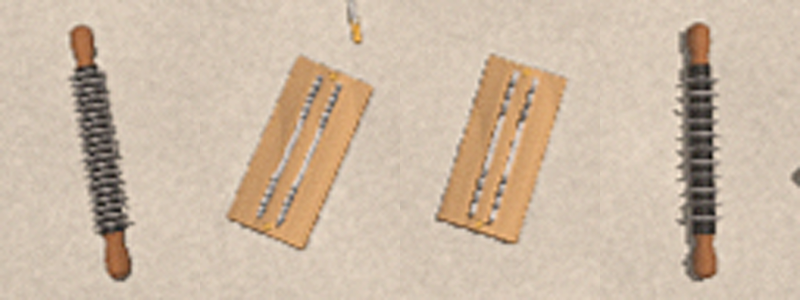

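The picture is clear: the left roller and left rest are fine, and the right pair is wide. I'll move above the fine roller.

jog_arm:
  moves:
    - [0.0327,-0.0188,-0.006,0,0,0.045,0]
    - [0.0327,-0.0188,-0.006,0,0,0.045,0]
    - [0.0327,-0.0188,-0.006,0,0,0.045,0]
    - [0.0327,-0.0188,-0.006,0,0,0.045,0]
    - [0.0327,-0.0188,-0.006,0,0,0.045,0]
    - [0.0327,-0.0188,-0.006,0,0,0.045,0]
    - [0.0327,-0.0188,-0.006,0,0,0.045,0]
    - [0.0327,-0.0188,-0.006,0,0,0.045,0]
    - [0.0327,-0.0188,-0.006,0,0,0.045,0]
    - [0.0327,-0.0188,-0.006,0,0,0.045,0]
    - [0,0,0,0,0,0,0]
    - [0,0,0,0,0,0,0]

```text
t: 1.6
ee_pos: [464.1, 344.5, 171.0]
tcp_rot: [-0.098, 0.995, -0.0, -0.001]
wrist_force: [0.1, 0.7, 0.9]
opening: 85.3
grasp_force: 0.0
```

```bash
python3 - <<'E'
from h import *
import pickle
s=snap('wrist','w1.png');pickle.dump(s,open('w1.pkl','wb'))
print(s['fx'],s['cx'],s['cy'],np.round(s['extrinsics'],3)); st=read_state();print(st['ee_pos'],st['tcp_rot'],st['wrist_force'])
c,ce=proj(s,[464.5,344,18]);print(c,ce)
E
```

```text
352.87664910685106 278.60195848989235 208.03812092114686 [[-1.96000e-01  9.81000e-01 -0.00000e+00 -2.47321e+02]
 [-9.42000e-01 -1.88000e-01 -2.78000e-01  5.20738e+02]
 [-2.73000e-01 -5.40000e-02  9.60000e-01 -1.75923e+02]
 [ 0.00000e+00  0.00000e+00  0.00000e+00  1.00000e+00]]
[463.90740105 344.79452657 171.24542348] [-9.84284876e-02  9.95144091e-01 -6.39821650e-06 -2.65741303e-04] [-0.06034176  0.50684414  0.99453998]
277.3155403828195 192.45244592967708
```

View pics/w1.png

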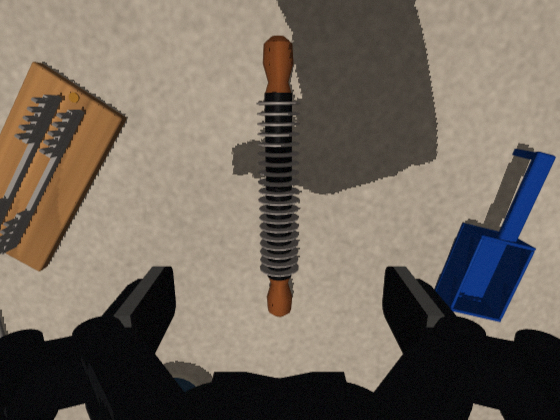

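The wrist view shows the fine roller vertical, ends at (277,37) and (280,316), with the fine rest at left, corners (38,62), (126,119) and (42,270).

```bash
python3 - <<'E'
from h import *
import pickle
s=pickle.load(open('w1.pkl','rb'))
ang=lambda d:np.degrees(np.arctan2(d[1],d[0]))
for a,b in (((277.5,37),(280,316)),((277.5,102),(279.5,273.5))):
    p,q=ray(s,*a,18),ray(s,*b,18);print(p,q,(p+q)/2,np.linalg.norm(p-q),ang(q-p))
A,B,C=[ray(s,*p,12) for p in ((38,62),(126,119),(42,270))]
u=C-B;print('rest',A,B,C,np.linalg.norm(A-B),np.linalg.norm(u),ang(u),(A+C)/2)
E
```

```text
[344.5 320.3  18. ] [583.3 370.3  18. ] [463.9 345.3  18. ] 243.97835969610088 11.825764783315623
[391.2 329.6  18. ] [539.5 361.   18. ] [465.35 345.3   18.  ] 151.5877633583925 11.954844144916061
rest [398.7 136.8  12. ] [429.1 208.9  12. ] [582.7 142.3  12. ] 78.2468529718608 167.41720341709214 -23.441253540652706 [490.7  139.55  12.  ]
```

jog_arm:
  moves:
    - [0,0,-0.025,0,0,0.01,0]
    - [0,0,-0.03,0,0,0,0]
    - [0,0,-0.03,0,0,0,0]
    - [0,0,-0.03,0,0,0,0]
    - [0,0,-0.025,0,0,0,0]
    - [0,0,-0.015,0,0,0,0]
    - [0,0,-0.008,0,0,0,0]
    - [0,0,-0.004,0,0,0,0]
    - [0,0,0,0,0,0,0]

```text
t: 2.78
ee_pos: [464.7, 344.7, 4.7]
tcp_rot: [-0.103, 0.995, 0.0, 0.0]
wrist_force: [-0.5, -0.5, 0.2]
opening: 85.4
grasp_force: 0.0
```

jog_arm:
  moves:
    - [0,0,0,0,0,0,0.4]
    - [0,0,0,0,0,0,0.5]
    - [0,0,0,0,0,0,0.6]
    - [0,0,0,0,0,0,1]
    - [0,0,0,0,0,0,1]
    - [0,0,0,0,0,0,1]
    - [0,0,0,0,0,0,1]
    - [0,0,0,0,0,0,1]

```text
t: 3.78
ee_pos: [464.8, 344.4, 4.9]
tcp_rot: [-0.103, 0.995, -0.0, 0.0]
wrist_force: [-2.1, -0.9, 4.7]
opening: 32.4
grasp_force: 58.9
```

jog_arm:
  moves:
    - [0,0,0.015,0,0,0,1]
    - [0,0,0.025,0,0,0,1]
    - [0.0078,-0.0118,0.0117,0,0,-0.068,1]
    - [0.0078,-0.0118,0.0117,0,0,-0.068,1]
    - [0.0078,-0.0118,0.0117,0,0,-0.068,1]
    - [0.0078,-0.0118,0.0117,0,0,-0.068,1]
    - [0.0078,-0.0118,0.0117,0,0,-0.068,1]
    - [0.0078,-0.0118,0.0117,0,0,-0.068,1]
    - [0.0078,-0.0118,0.0117,0,0,-0.068,1]
    - [0.0078,-0.0118,0.0117,0,0,-0.068,1]
    - [0.0078,-0.0118,0.0117,0,0,-0.068,1]
    - [0,0,0,0,0,0,1]

```text
t: 5.28
ee_pos: [535.4, 237.8, 150.7]
tcp_rot: [0.201, 0.98, 0.0, 0.001]
wrist_force: [-0.1, 0.7, -4.0]
opening: 32.3
grasp_force: 60.1
```

```bash
python3 - <<'E'
from h import *
import pickle
read_state()
s=snap('wrist');f=s['frame'][:,:,::-1]
pickle.dump(s,open('w2.pkl','wb'));cv2.imwrite('pics/w2.png',cv2.resize(f,(784,588),interpolation=cv2.INTER_CUBIC))
st=read_state();print(st['ee_pos'],st['tcp_rot'],st['wrist_force'],st['moment'],st['opening'])
E
```

```text
[534.72963675 238.19898003 149.89746723] [2.00711319e-01 9.79650414e-01 1.61628323e-04 7.62089349e-05] [-0.42234822  0.44049193 -4.11114045] [-1.44490950e-02 -7.67204801e-03  6.08136717e-05] 32.413982712285076
```

View pics/w2.png

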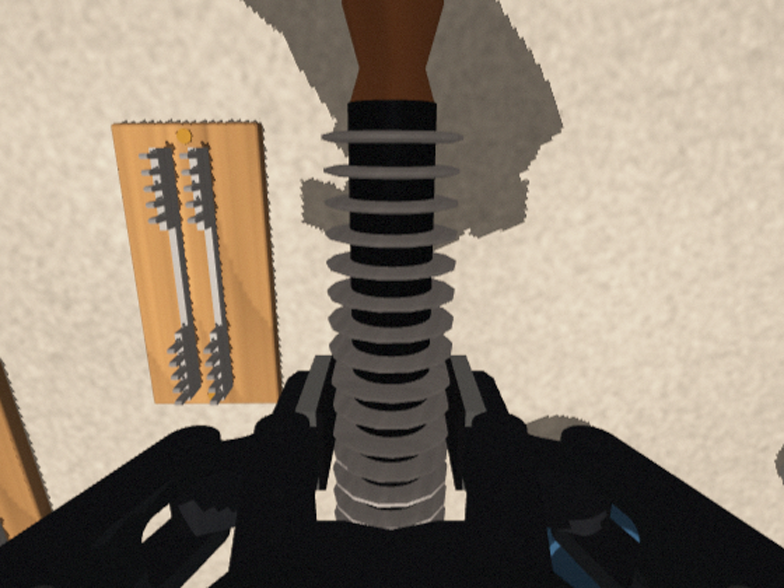

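The picture shows the held roller axis-up with its first discs at rows 136, 171, 204, 236 (1.4x scale), and the fine rest with top corners (113,124), (260,122), (280,403), (155,404).

```bash
cat > fit.py <<'E'
from h import *
from scipy.optimize import least_squares
from scipy.spatial.transform import Rotation as Ro
ang=lambda d:np.degrees(np.arctan2(d[1],d[0]))
def rest(s,cs,sc=1.4):
    # cs: corners image TL,TR,BR,BL of base top (z=12); fit pose of 170x80
    P=np.array([ray(s,u/sc,v/sc,12)[:2] for u,v in cs])
    print('sides',[round(np.linalg.norm(P[i]-P[i-1]),1) for i in range(4)])
    c0=P.mean(0);d=P[2]+P[3]-P[0]-P[1];a0=np.arctan2(d[1],d[0])
    L=np.array([[-85,-40],[-85,40],[85,40],[85,-40]])
    R=lambda a:np.array([[np.cos(a),-np.sin(a)],[np.sin(a),np.cos(a)]])
    r=least_squares(lambda x:(L@R(x[2]).T+x[:2]-P).ravel(),[*c0,a0])
    print('rest',r.x[:2],np.degrees(r.x[2]),'rms',np.sqrt(np.mean(r.fun**2)))
def roller(s,st,disc,first,pitch,sc=1.4):
    T=Ro.from_quat(st['tcp_rot']).as_matrix();p=np.array(st['ee_pos'])
    ax=-T[:,0]; 
    def pt(x,i):  # x: axial, height above tcp, pitch tilt, lateral, yaw
        o=first+pitch*i
        d=ax+np.array([0,0,x[2]])+x[4]*T[:,1]
        return p+ax*x[0]+np.array([0,0,x[1]])+T[:,1]*x[3]+d*o
    def fun(x):
        e=[np.subtract(proj(s,pt(x,i)),np.divide(m,sc)) for i,m in enumerate(disc)]
        return np.append(np.ravel(e),[(x[1]-13.3)*.5,x[2]*30,x[4]*10])
    r=least_squares(fun,[0,13,0,0,0]);print('axial,h,pitch,lat,yaw',r.x.round(3),'res',r.fun.round(2))
    print('mid',pt(r.x,-first/pitch),'ang',ang(ax+x4) if (x4:=r.x[4]*T[:,1]) is not None else 0,'tool ang',ang(ax))
E
python3 - <<'E'
from fit import *
import pickle
s=pickle.load(open('w2.pkl','rb'))
st=dict(ee_pos=[534.73,238.2,149.9],tcp_rot=[.2007,.97965,0,0])
rest(s,[(113,124),(260,122),(280,403),(155,404)])
roller(s,st,[(392,136),(392,171),(392,204),(392,236),(391.5,265),(391,294)],-72,8)
E
```

```text
sides [np.float64(168.8), np.float64(79.4), np.float64(169.2), np.float64(79.5)]
rest [492.35  137.125] -23.02241055350929 rms 0.4849357441342381
axial,h,pitch,lat,yaw [-1.5130e+00  1.5697e+01 -3.2000e-02  2.3900e-01 -5.0000e-03] res [ 0.15  0.94  0.01  0.12 -0.12 -0.24 -0.25 -0.78 -0.02 -0.05  0.22 -0.12
  1.2  -0.95 -0.05]
mid [533.43328572 239.01459    165.59723296] ang -23.44479014096294 tool ang -23.155855446430017
```

jog_arm:
  moves:
    - [-0.0041,-0.0102,-0.0045,0,0,0,1]
    - [-0.0041,-0.0102,-0.0045,0,0,0,1]
    - [-0.0041,-0.0102,-0.0045,0,0,0,1]
    - [-0.0041,-0.0102,-0.0045,0,0,0,1]
    - [-0.0041,-0.0102,-0.0045,0,0,0,1]
    - [-0.0041,-0.0102,-0.0045,0,0,0,1]
    - [-0.0041,-0.0102,-0.0045,0,0,0,1]
    - [-0.0041,-0.0102,-0.0045,0,0,0,1]
    - [-0.0041,-0.0102,-0.0045,0,0,0,1]
    - [-0.0041,-0.0102,-0.0045,0,0,0.002,1]
    - [0,0,-0.025,0,0,0,1]
    - [0,0,-0.018,0,0,0,1]

```text
t: 6.82
ee_pos: [493.5, 135.8, 60.8]
tcp_rot: [0.2, 0.98, 0.0, -0.0]
wrist_force: [0.8, -0.4, -3.6]
opening: 32.4
grasp_force: 60.1
```

jog_arm:
  moves:
    - [0,0,-0.006,0,0,0,1]
    - [0,0,-0.006,0,0,0,1]
    - [0,0,-0.003,0,0,0,1]
    - [0,0,-0.002,0,0,0,1]
    - [0,0,-0.002,0,0,0,1]
    - [0,0,0,0,0,0,1]

```text
t: 7.58
ee_pos: [493.8, 136.3, 42.6]
tcp_rot: [0.2, 0.98, 0.0, 0.0]
wrist_force: [0.5, -0.1, -4.1]
opening: 32.2
grasp_force: 60.0
```

jog_arm:
  moves:
    - [0,0,-0.0015,0,0,0,1]
    - [0,0,-0.0015,0,0,0,1]
    - [0,0,0,0,0,0,1]

```text
t: 7.95
ee_pos: [493.7, 136.3, 39.4]
tcp_rot: [0.2, 0.98, -0.0, -0.0]
wrist_force: [0.2, 1.0, -3.7]
opening: 32.0
grasp_force: 60.1
```

jog_arm:
  moves:
    - [0,0,-0.0015,0,0,0,1]
    - [0,0,-0.001,0,0,0,1]
    - [0,0,0,0,0,0,1]

```text
t: 8.32
ee_pos: [493.9, 136.3, 37.2]
tcp_rot: [0.2, 0.98, -0.0, 0.0]
wrist_force: [-0.9, -2.4, -0.8]
opening: 32.5
grasp_force: 60.4
```

jog_arm:
  moves:
    - [0,0,-0.001,0,0,0,1]
    - [0,0,0,0,0,0,1]

```text
t: 8.57
ee_pos: [494.0, 136.3, 36.7]
tcp_rot: [0.2, 0.98, 0.0, 0.0]
wrist_force: [-2.0, -0.6, 5.8]
opening: 32.7
grasp_force: 60.9
```

jog_arm:
  moves:
    - [0,0,-0.0007,0,0,0,1]
    - [0,0,0,0,0,0,1]

```text
t: 8.82
ee_pos: [494.1, 136.3, 36.4]
tcp_rot: [0.2, 0.98, 0.0, 0.001]
wrist_force: [-4.1, -1.6, 11.0]
opening: 32.4
grasp_force: 61.3
```

jog_arm:
  moves:
    - [0,0,0,0,0,0,0.55]
    - [0,0,0,0,0,0,0.4]
    - [0,0,0,0,0,0,0.2]
    - [0,0,0,0,0,0,0.0]
    - [0,0,0,0,0,0,0]
    - [0,0,0.02,0,0,0,0]
    - [0,0,0.03,0,0,0,0]
    - [0,0,0.03,0,0,0,0]
    - [0,0,0.03,0,0,0,0]
    - [0,0,0,0,0,0,0]

```text
t: 10.07
ee_pos: [494.9, 136.5, 147.4]
tcp_rot: [0.2, 0.98, 0.001, 0.002]
wrist_force: [0.1, 0.6, -0.3]
opening: 85.4
grasp_force: 0.0
```

```bash
python3 - <<'E'
from h import *
import pickle
s=snap('wrist');f=s['frame'][:,:,::-1]
pickle.dump(s,open('w3.pkl','wb'));cv2.imwrite('pics/w3.png',cv2.resize(f,(784,588),interpolation=cv2.INTER_CUBIC))
st=read_state();print(st['ee_pos'],st['tcp_rot'],st['wrist_force'])
E
```

```text
[494.1485474  136.37392843 145.93282332] [2.00038550e-01 9.79787649e-01 2.76709537e-04 8.15068877e-04] [-0.70705843 -0.18918454 -0.28024333]
```

View pics/w3.png

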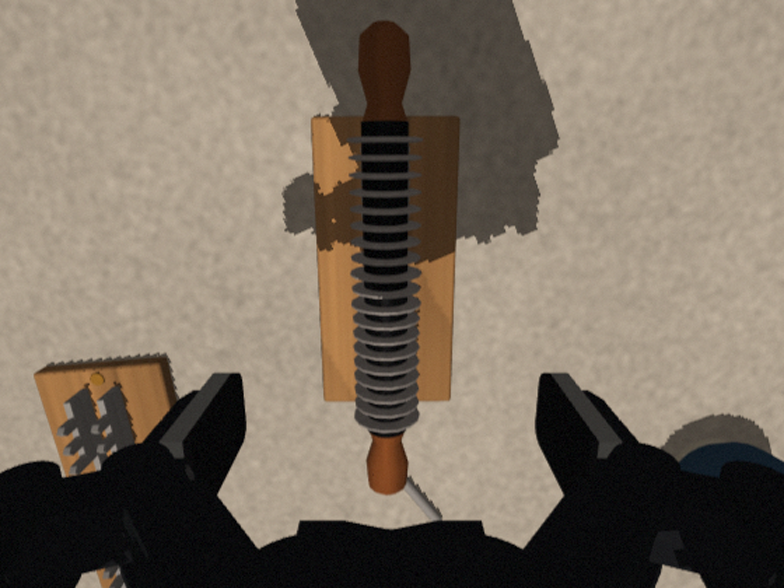

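The fine roller lies straight along its rest, ends at (385,21) and (388,494). Next I'll check centring and height numerically.

```bash
python3 - <<'E'
from fit import *
import pickle
s=pickle.load(open('w3.pkl','rb'))
rest(s,[(312,116),(460,117),(450,402),(324,400)])
for z in (49.6,56):
    p,q=[ray(s,u/1.4,v/1.4,z) for u,v in ((385,21),(388,494))];print(z,(p+q)/2,np.linalg.norm(p-q),ang(q-p))
E
```

```text
sides [np.float64(168.1), np.float64(78.6), np.float64(169.0), np.float64(79.2)]
rest [491.625 136.1  ] -23.081871812666915 rms 0.759050665602041
49.6 [492.5  135.95  49.6 ] 245.11631932615177 -22.778095476180145
56 [490.75 136.75  56.  ] 238.48542932430908 -22.769558448055452
```

Fine roller home, centred within 1 mm. Now the wide roller.

jog_arm:
  moves:
    - [-0.0036,-0.0402,0.002,0,0,0.031,0]
    - [-0.0036,-0.0402,0.002,0,0,0.031,0]
    - [-0.0036,-0.0402,0.002,0,0,0.031,0]
    - [-0.0036,-0.0402,0.002,0,0,0.031,0]
    - [-0.0036,-0.0402,0.002,0,0,0.031,0]
    - [-0.0036,-0.0402,0.002,0,0,0.031,0]
    - [-0.0036,-0.0402,0.002,0,0,0.031,0]
    - [-0.0036,-0.0402,0.002,0,0,0.031,0]
    - [-0.0036,-0.0402,0.002,0,0,0.031,0]
    - [-0.0036,-0.0402,0.002,0,0,0.031,0]
    - [-0.0036,-0.0402,0.002,0,0,0.031,0]
    - [-0.0036,-0.0402,0.002,0,0,0.031,0]

```text
t: 11.62
ee_pos: [449.9, -347.1, 168.0]
tcp_rot: [0.015, 1.0, 0.001, -0.001]
wrist_force: [0.4, -0.1, -0.0]
opening: 85.3
grasp_force: 0.0
```

jog_arm:
  moves:
    - [0,0,0,0,0,0,0]
    - [0,0,0,0,0,0,0]

```text
t: 11.88
ee_pos: [450.1, -345.4, 168.2]
tcp_rot: [0.016, 1.0, 0.001, -0.001]
wrist_force: [0.2, -0.2, 0.0]
opening: 85.1
grasp_force: 0.0
```

```bash
python3 - <<'E'
from h import *
import pickle
s=snap('wrist');f=s['frame'][:,:,::-1]
pickle.dump(s,open('w4.pkl','wb'));cv2.imwrite('pics/w4.png',cv2.resize(f,(784,588),interpolation=cv2.INTER_CUBIC))
st=read_state();print(st['ee_pos'],st['tcp_rot'],st['wrist_force'])
E
```

```text
[ 450.33355851 -345.06763172  168.58588747] [ 1.53552415e-02  9.99881750e-01  6.57001024e-04 -5.19566228e-04] [-0.23689599  0.26784509 -0.75441565]
```

View pics/w4.png

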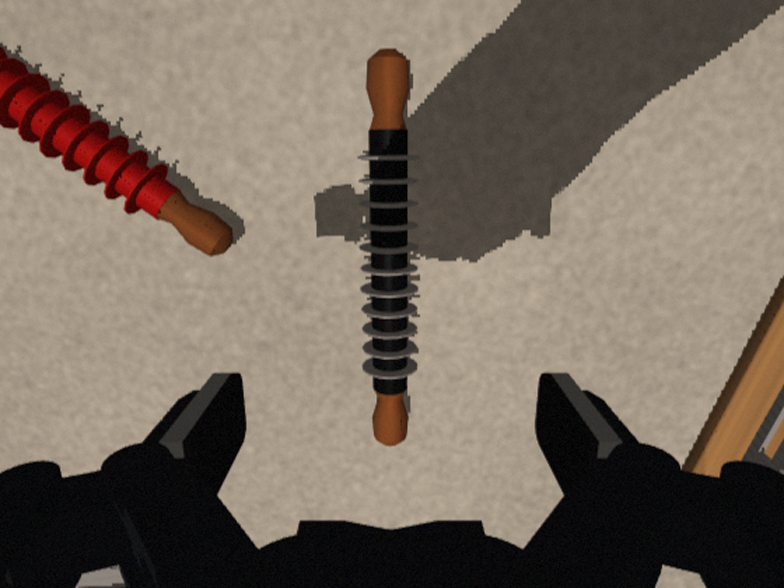

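The wide roller shows ends at (388,48) and (390,445), with the red decoy's nearest handle end at (232,245).

```bash
python3 - <<'E'
from fit import *
import pickle
s=pickle.load(open('w4.pkl','rb'))
for a,b in (((388,48),(390,445)),((388,157),(390,367))):
    p,q=[ray(s,u/1.4,v/1.4,18) for u,v in (a,b)];print((p+q)/2,np.linalg.norm(p-q),ang(q-p))
print(ray(s,232/1.4,245/1.4,15))
E
```

```text
[ 449.25 -345.3    18.  ] 245.58340741996395 -1.493319567694374
[ 448.9 -345.3   18. ] 131.02992024724733 -1.2244561740577493
[ 432.1 -440.2   15. ]
```

jog_arm:
  moves:
    - [-0.001,0.0005,-0.025,0,0,0.005,0]
    - [0,0,-0.03,0,0,0,0]
    - [0,0,-0.03,0,0,0,0]
    - [0,0,-0.03,0,0,0,0]
    - [0,0,-0.024,0,0,0,0]
    - [0,0,-0.014,0,0,0,0]
    - [0,0,-0.008,0,0,0,0]
    - [0,0,-0.004,0,0,0,0]
    - [0,0,0,0,0,0,0]

```text
t: 13.05
ee_pos: [449.7, -345.7, 4.7]
tcp_rot: [0.013, 1.0, -0.0, 0.0]
wrist_force: [-0.6, 0.0, 0.2]
opening: 85.5
grasp_force: 0.0
```

jog_arm:
  moves:
    - [0,0,0,0,0,0,0.4]
    - [0,0,0,0,0,0,0.5]
    - [0,0,0,0,0,0,0.6]
    - [0,0,0,0,0,0,1]
    - [0,0,0,0,0,0,1]
    - [0,0,0,0,0,0,1]
    - [0,0,0,0,0,0,1]
    - [0,0,0,0,0,0,1]

```text
t: 14.05
ee_pos: [449.7, -345.9, 5.0]
tcp_rot: [0.013, 1.0, -0.0, 0.0]
wrist_force: [-2.0, 0.4, 5.6]
opening: 29.6
grasp_force: 58.7
```

jog_arm:
  moves:
    - [0,0,0.015,0,0,0,1]
    - [0,0,0.025,0,0,0,1]
    - [0.0084,0.0182,0.0117,0,0,-0.032,1]
    - [0.0084,0.0182,0.0117,0,0,-0.032,1]
    - [0.0084,0.0182,0.0117,0,0,-0.032,1]
    - [0.0084,0.0182,0.0117,0,0,-0.032,1]
    - [0.0084,0.0182,0.0117,0,0,-0.032,1]
    - [0.0084,0.0182,0.0117,0,0,-0.032,1]
    - [0.0084,0.0182,0.0117,0,0,-0.032,1]
    - [0.0084,0.0182,0.0117,0,0,-0.032,1]
    - [0.0084,0.0182,0.0117,0,0,-0.032,1]
    - [0,0,0,0,0,0,1]

```text
t: 15.55
ee_pos: [525.7, -180.9, 151.0]
tcp_rot: [0.155, 0.988, -0.0, 0.001]
wrist_force: [-0.0, 0.2, -3.4]
opening: 29.6
grasp_force: 59.6
```

jog_arm:
  moves:
    - [0,0,0,0,0,0,1]
    - [0,0,0,0,0,0,1]

```text
t: 15.8
ee_pos: [524.7, -182.2, 149.3]
tcp_rot: [0.156, 0.988, 0.0, -0.0]
wrist_force: [0.6, 1.6, -3.3]
opening: 29.4
grasp_force: 59.6
```

```bash
python3 - <<'E'
from h import *
import pickle
s=snap('wrist');f=s['frame'][:,:,::-1]
pickle.dump(s,open('w5.pkl','wb'));cv2.imwrite('pics/w5.png',cv2.resize(f,(784,588),interpolation=cv2.INTER_CUBIC))
st=read_state();pickle.dump(st,open('st5.pkl','wb'));print(st['ee_pos'],st['tcp_rot'],st['wrist_force'],st['moment'])
E
```

```text
[ 524.72621833 -182.22181179  149.31063786] [ 1.56521447e-01  9.87674474e-01  8.00765152e-05 -4.05657929e-04] [ 0.43075997  0.265975   -2.64762846] [-0.00449597  0.00852375  0.02100981]
```

View pics/w5.png

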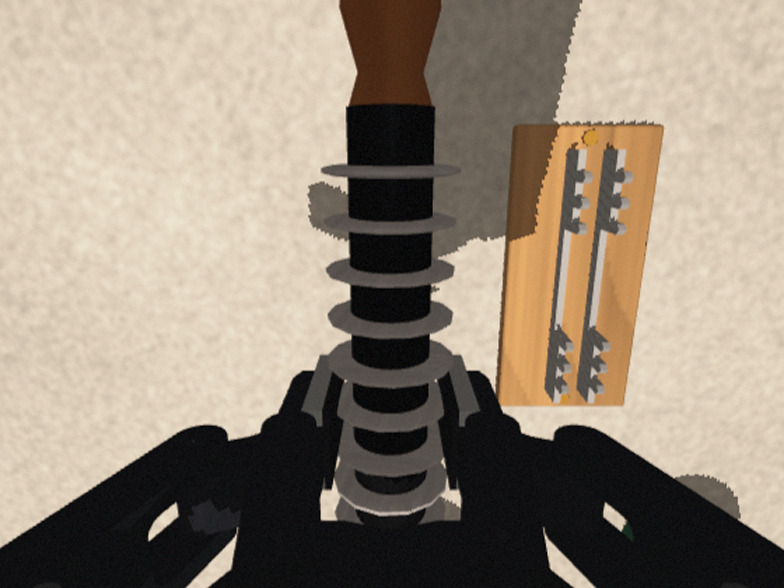

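The held wide roller shows discs at (391,171), (391,221), (390,271), (390,318), (390,363), and the rest corners are (515,125), (662,126), (623,405), (500,405).

```bash
python3 - <<'E'
from fit import *
import pickle
s=pickle.load(open('w5.pkl','rb'));st=pickle.load(open('st5.pkl','rb'))
rest(s,[(515,125),(662,126),(623,405),(500,405)])
roller(s,st,[(391,171),(391,221.5),(390.5,271),(390.5,318),(390.5,363)],-65,13)
E
```

```text
sides [np.float64(168.1), np.float64(79.2), np.float64(167.6), np.float64(77.8)]
rest [558.425 -79.85 ] -17.511192718913406 rms 1.0347273736651157
axial,h,pitch,lat,yaw [-1.2760e+00  1.5574e+01  7.0000e-03  2.6800e-01 -2.0000e-03] res [ 0.01 -0.15 -0.11  0.72  0.14  0.32  0.03 -0.14 -0.07 -0.87  1.14  0.22
 -0.02]
mid [ 523.59585229 -181.57234867  164.88581018] ang -18.098149083747074 tool ang -18.010092499691684
```

```bash
python3 - <<'E'
from fit import *
import pickle
s=pickle.load(open('w5.pkl','rb'))
h=cv2.cvtColor(s['frame'],cv2.COLOR_RGB2HSV).astype(int)
print('cam',(-np.array(s['extrinsics'])[:3,:3].T@np.array(s['extrinsics'])[:3,3]).round(1))
for v in (100,150,200,230,260,280):
    print(v,[(u,h[v,u,0],h[v,u,1],h[v,u,2]) for u in range(352,374,2)])
k=((h[...,1]>90)&(h[...,0]>8)&(h[...,0]<25)&(h[...,2]>40)).astype(np.uint8);k[:, :340]=0;k[:80]=0;k[295:]=0
k=cv2.morphologyEx(k,cv2.MORPH_CLOSE,np.ones((15,15)))
def line(P): vx,vy,x,y=cv2.fitLine(np.array(P,np.float32),cv2.DIST_HUBER,0,.01,.01).ravel();return ang((vx,vy)),np.array([x,y]),np.array([vx,vy])
for nm,fn,off in (('R',lambda r:r.max()+1,-40),('L',lambda r:r.min(),40)):
    P=[ray(s,fn(np.flatnonzero(k[v])),v+.5,12)[:2] for v in range(105,280)]
    a,c,d=line(P);print(nm,a,c)
    n=np.array([np.sin(np.radians(17.8)),np.cos(np.radians(17.8))]);print('  perp centre',c@n+off)
for nm,fn,off in (('T',lambda r:r.min(),85),('B',lambda r:r.max()+1,-85)):
    P=[ray(s,u+.5,fn(np.flatnonzero(k[:,u])),12)[:2] for u in range(380,440)]
    a,c,d=line(P);e=np.array([np.cos(np.radians(17.8)),-np.sin(np.radians(17.8))]);print(nm,a,'axial centre',c@e+off)
for c in ((558.4,-79.85),(559.5,-77.5)):print(np.dot(c,n),np.dot(c,e))
E
```

```text
cam [ 456.5 -159.9  292.2]
100 [(352, np.int64(17), np.int64(45), np.int64(107)), (354, np.int64(16), np.int64(48), np.int64(111)), (356, np.int64(14), np.int64(47), np.int64(113)), (358, np.int64(18), np.int64(40), np.int64(109)), (360, np.int64(19), np.int64(50), np.int64(108)), (362, np.int64(18), np.int64(48), np.int64(107)), (364, np.int64(17), np.int64(51), np.int64(106)), (366, np.int64(15), np.int64(132), np.int64(79)), (368, np.int64(16), np.int64(142), np.int64(86)), (370, np.int64(13), np.int64(146), np.int64(101)), (372, np.int64(14), np.int64(140), np.int64(104))]
150 [(352, np.int64(17), np.int64(48), np.int64(106)), (354, np.int64(13), np.int64(50), np.int64(107)), (356, np.int64(17), np.int64(47), np.int64(103)), (358, np.int64(16), np.int64(46), np.int64(106)), (360, np.int64(17), np.int64(49), np.int64(110)), (362, np.int64(16), np.int64(106), np.int64(91)), (364, np.int64(16), np.int64(148), np.int64(86)), (366, np.int64(14), np.int64(143), np.int64(102)), (368, np.int64(15), np.int64(145), np.int64(100)), (370, np.int64(14), np.int64(139), np.int64(101)), (372, np
[... 1882 characters left out ...]
 (358, np.int64(15), np.int64(142), np.int64(206)), (360, np.int64(16), np.int64(140), np.int64(211)), (362, np.int64(15), np.int64(143), np.int64(205)), (364, np.int64(15), np.int64(140), np.int64(210)), (366, np.int64(16), np.int64(141), np.int64(213)), (368, np.int64(16), np.int64(141), np.int64(211)), (370, np.int64(16), np.int64(142), np.int64(208)), (372, np.int64(16), np.int64(138), np.int64(210))]
R -17.923016 [568.37714 -41.02114]
  perp centre 94.69278787436511
L -17.797186 [ 543.33026 -118.39028]
  perp centre 93.37064290260491
T 72.06956 axial centre 556.7262297501194
B 72.05943 axial centre 555.7381211302142
94.67272628093843 556.0788230085142
97.24649518934187 556.4077813738672
```

jog_arm:
  moves:
    - [0.0035,0.0102,-0.0045,0,0,0,1]
    - [0.0035,0.0102,-0.0045,0,0,0,1]
    - [0.0035,0.0102,-0.0045,0,0,0,1]
    - [0.0035,0.0102,-0.0045,0,0,0,1]
    - [0.0035,0.0102,-0.0045,0,0,0,1]
    - [0.0035,0.0102,-0.0045,0,0,0,1]
    - [0.0035,0.0102,-0.0045,0,0,0,1]
    - [0.0035,0.0102,-0.0045,0,0,0,1]
    - [0.0035,0.0102,-0.0045,0,0,0,1]
    - [0.0035,0.0102,-0.0045,0,0,0,1]
    - [0,0,-0.025,0,0,0,1]
    - [0,0,-0.018,0,0,0,1]

```text
t: 17.35
ee_pos: [560.1, -79.2, 60.7]
tcp_rot: [0.156, 0.988, 0.0, -0.0]
wrist_force: [0.6, 0.3, -4.2]
opening: 29.4
grasp_force: 59.6
```

jog_arm:
  moves:
    - [0,0,-0.006,0,0,0,1]
    - [0,0,-0.006,0,0,0,1]
    - [0,0,-0.003,0,0,0,1]
    - [0,0,-0.002,0,0,0,1]
    - [0,0,-0.002,0,0,0,1]
    - [0,0,0,0,0,0,1]

```text
t: 18.1
ee_pos: [560.2, -79.8, 42.7]
tcp_rot: [0.156, 0.988, -0.0, 0.0]
wrist_force: [-0.5, -0.0, -3.4]
opening: 29.5
grasp_force: 59.6
```

jog_arm:
  moves:
    - [0,0,-0.0015,0,0,0,1]
    - [0,0,-0.0015,0,0,0,1]
    - [0,0,0,0,0,0,1]

```text
t: 18.48
ee_pos: [560.1, -79.7, 39.5]
tcp_rot: [0.156, 0.988, 0.0, -0.0]
wrist_force: [0.1, 0.8, -3.1]
opening: 29.3
grasp_force: 59.6
```

jog_arm:
  moves:
    - [0,0,-0.0015,0,0,0,1]
    - [0,0,-0.001,0,0,0,1]
    - [0,0,0,0,0,0,1]

```text
t: 18.85
ee_pos: [560.1, -79.8, 37.1]
tcp_rot: [0.156, 0.988, 0.0, -0.0]
wrist_force: [-0.5, -0.4, -2.4]
opening: 29.1
grasp_force: 59.6
```

jog_arm:
  moves:
    - [0,0,-0.001,0,0,0,1]
    - [0,0,0,0,0,0,1]

```text
t: 19.1
ee_pos: [560.3, -79.9, 36.3]
tcp_rot: [0.156, 0.988, -0.0, 0.0]
wrist_force: [-0.5, -1.2, -0.9]
opening: 29.5
grasp_force: 59.7
```

jog_arm:
  moves:
    - [0,0,-0.0007,0,0,0,1]
    - [0,0,0,0,0,0,1]

```text
t: 19.35
ee_pos: [560.3, -79.9, 35.8]
tcp_rot: [0.156, 0.988, -0.0, 0.0]
wrist_force: [-1.4, -1.3, 2.3]
opening: 29.3
grasp_force: 60.0
```

jog_arm:
  moves:
    - [0,0,-0.0005,0,0,0,1]
    - [0,0,0,0,0,0,1]

```text
t: 19.6
ee_pos: [560.4, -80.0, 35.6]
tcp_rot: [0.156, 0.988, -0.0, 0.001]
wrist_force: [-2.2, -0.8, 7.1]
opening: 29.5
grasp_force: 60.2
```

Home at the expected height, so I'll release and check.

jog_arm:
  moves:
    - [0,0,0,0,0,0,0.55]
    - [0,0,0,0,0,0,0.4]
    - [0,0,0,0,0,0,0.2]
    - [0,0,0,0,0,0,0.0]
    - [0,0,0,0,0,0,0]
    - [0,0,0.02,0,0,0,0]
    - [0,0,0.03,0,0,0,0]
    - [0,0,0.03,0,0,0,0]
    - [0,0,0.03,0,0,0,0]
    - [0,0,0,0,0,0,0]
    - [0,0,0,0,0,0,0]

```text
t: 20.98
ee_pos: [559.9, -79.7, 144.3]
tcp_rot: [0.156, 0.988, 0.0, -0.0]
wrist_force: [0.5, 0.2, 0.9]
opening: 85.5
grasp_force: 0.0
```

```bash
python3 - <<'E'
from h import *
import pickle
s=snap('wrist');f=s['frame'][:,:,::-1]
pickle.dump(s,open('w6.pkl','wb'));cv2.imwrite('pics/w6.png',cv2.resize(f,(784,588),interpolation=cv2.INTER_CUBIC))
a=pickle.load(open('top.pkl','rb'))['frame'].astype(int);t=snap('top')
d=(abs(t['frame'].astype(int)-a).max(2)>40).astype(np.uint8)
n,_,S,c=cv2.connectedComponentsWithStats(cv2.dilate(d,np.ones((3,3))))
print([(S[i].tolist(),c[i].round()) for i in range(1,n) if S[i,4]>30])
E
```

```text
[([0, 137, 326, 283, 10541], array([157., 344.])), ([305, 144, 6, 12, 37], array([308., 150.])), ([336, 147, 28, 53, 804], array([350., 168.])), ([298, 158, 9, 25, 91], array([302., 170.])), ([212, 202, 40, 82, 1006], array([232., 242.])), ([151, 211, 23, 84, 993], array([162., 252.])), ([386, 215, 16, 85, 1034], array([394., 257.])), ([336, 252, 14, 68, 257], array([343., 286.])), ([329, 359, 8, 11, 61], array([333., 363.])), ([258, 371, 38, 5, 128], array([277., 374.])), ([238, 373, 16, 10, 80], array([244., 376.])), ([246, 380, 73, 40, 1850], array([282., 403.])), ([320, 400, 6, 20, 93], array([322., 411.])), ([232, 413, 6, 7, 33], array([235., 416.]))]
```

View pics/w6.png

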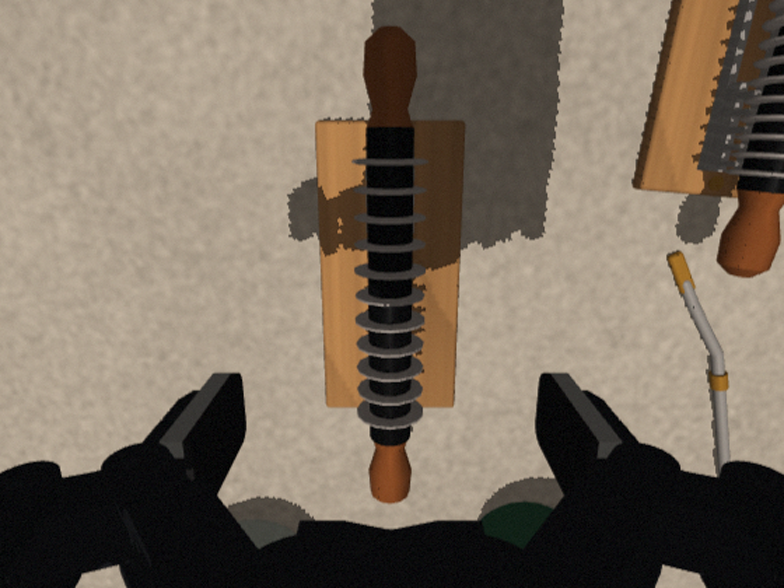

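The wide roller lies along its rest, ends at (390,26) and (390,502); the straw is untouched. Checking the numbers, and that the jar and caddy have not moved.

```bash
python3 - <<'E'
from fit import *
import pickle
s=pickle.load(open('w6.pkl','rb'))
rest(s,[(316,121),(465,121),(455,407),(326,406)])
for z in (49.6,56):
    p,q=[ray(s,u/1.4,v/1.4,z) for u,v in ((390,26),(390,502))];print(z,(p+q)/2,np.linalg.norm(p-q),ang(q-p))
a=pickle.load(open('top.pkl','rb'))['frame'];t=snap('top')['frame']
for f in (a,t):
    h=cv2.cvtColor(f,cv2.COLOR_RGB2HSV)
    for (y0,y1,x0,x1,lo,hi) in ((130,185,335,385,0,6),(120,170,275,320,15,28)):
        w=h[y0:y1,x0:x1];m=(w[...,1]>130)&(w[...,0]>=lo)&(w[...,0]<=hi);Y,X=np.nonzero(m);print(m.sum(),X.mean()+x0,Y.mean()+y0,X.max()+x0,Y.min()+y0)
E
```

```text
sides [np.float64(167.8), np.float64(78.5), np.float64(168.5), np.float64(80.2)]
rest [558.8 -78.9] -17.961423559387523 rms 0.7765069128238019
49.6 [560.  -79.6  49.6] 245.08651533693163 -17.917452628783387
56 [558.15 -79.    56.  ] 238.47677035719855 -17.925902778453278
503 362.7713717693837 151.07157057654075 375 139
539 297.2448979591837 139.8200371057514 310 127
359 365.23955431754877 149.52646239554318 375 139
532 297.1635338345865 139.79323308270676 310 127
```

```bash
python3 -c "
from workcell import order;print(order.job_done())"
```

```text
the job is handed in; nothing more can be done
None
```

Both rollers are on their matching rests, measured home and within about 1.5 mm of centre, set down gently and released; the jar, caddy and straw looked undisturbed, and I handed the job in at about 21 s.

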